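# Light up the battery contacts for inspection

## Task

The e-bike battery's contacts need checking: lift the loose cover off the contact bay and set it down gently, the same way up, inside the parts tray. Then draw the torch straight up out of the tool block and hold it in the air about a hand's breadth (roughly 10 cm) from the contacts, out in front of the bay end of the battery and slanting half-way between upright and level, with its lens pointed at the middle of the contact plate. Finish while still holding the torch there, steady and touching nothing else, and leave everything else where it is.

Things in the scene. Friction and masses are not known exactly. Their poses are not given: they have to be found in the camera images.
- contacts (a point): Middle of the contact plate (four brass blades) in the bay at the near end of the battery, 49 mm above the bench, hidden by the cover at the start. The plate slopes 45 degrees and looks up and to -x. x: level, along the battery, from its open bay end (towards the robot, within 20 degrees) to the far end; z up.
- battery: Black e-bike battery, a fixed slab 110 mm wide, 75 high; origin on the bench below the point contacts, same axes. From x = -55 to +20 mm lies the contact bay, 82 wide, side walls 71 high, end wall 58 high; the case goes on to x = 315, its carrying handle to 350.
- cover_grip (a point): Middle of the upright grip rib on the loose grey cover of the bay (it just rests there; lifts straight up, 20 mm to clear). Rib 46 mm long (x, as the battery's x at the start), 12 thick (y), 26 high; z up. Below it a plate 73 (x) by 106 (y), its top 13 below the point, and a skirt whose lower edge, 35 below the point, stands level on a flat floor. 88 mm above the bench at the start.
- cover: The same cover, about 70 g; origin 35 mm below cover_grip, same axes.
- tray: Flat open steel parts tray, 250 (x) by 190 (y) mm, walls 22 high and 3 thick, fixed to the bench; origin under its middle on the bench, floor 3 mm above that; z up. Four small screws lie in its +x +y corner. It stands either left or right of the battery.
- toolblock: Pale timber block, 235 (x) by 75 (y) by 60 mm high, fixed; origin under its middle on the bench. Three upright holes, 33 diameter, 45 deep, along x at -75, 0 and +75 mm; the torch stands in one, two bystanders in the others. It is on the other side of the battery from the tray.
- torch_mid (a point): Half-way point of the slim aluminium torch, 140 mm long, standing lens down in the block: point 85 above the bench, tail (black button) 155. z: from lens to tail, up at the start; the beam goes to -z. Body 23 diameter; head 30 diameter for 30 mm next to the lens; tail cap 25 diameter, last 14 mm. It may lean a few degrees in its hole; drawn straight up 45 mm it is free.
- torch_lens (a point): Middle of the torch's lens, 70 mm from torch_mid along the torch's -z; same axes.
- torch: The torch, about 120 g; origin at the lens, same axes as torch_mid.
- wrench: Bystander: combination wrench, steel, about 150 long, lying flat between the robot and the battery. Sizes in mm.
- screwdriver: Bystander: screwdriver, black handle, about 190 long, lying to the right of the battery. Sizes in mm.
- pedal: Bystander: flat bicycle pedal, about 90 x 120 and 30 high, lying to the left of the battery. Sizes in mm.
- taperoll: Bystander: roll of black tape, 76 across, 19 high, lying flat between the robot and the battery. Sizes in mm.
- oilbottle: Bystander: white plastic oil bottle with a pointed nozzle, 29 diameter, 108 tall (top 123 above the bench), standing in a hole of the tool block; may be in any of the three holes. Sizes in mm.
- minipump: Bystander: black bicycle hand pump, 29 diameter, 123 tall (top 138 above the bench), with a small side nozzle near its top, standing in a hole of the tool block; may be in any of the three holes. Sizes in mm.
Things that resemble listed ones, but are neither listed nor needed, are in the scene too. Leave any blue or green look-alike of the torch alone. Leave any pink look-alike of the cover alone.

How it is judged (in metres and radians):
On the way, in this order (a step that is already met when the one before it is completed fails the run):
1. the cover stands level and right way up in the parts tray, let go (x of cover_grip in the frame of tray between -0.115 and 0.115 m and y of cover_grip in the frame of tray between -0.085 and 0.085 m and z of cover_grip in the frame of tray below 0.046 m and angle between cover_grip's own z axis and vertical below 0.15 rad and contact force between cover and tray above 0.1 N and contact force between cover and the fingers below 0.1 N and linear speed of cover below 0.03 m/s), for 0.2 s.
2. the torch is drawn out of its hole and held clear above the tool block (height (world z) of torch_lens above 0.075 m and contact force between torch and the fingers above 1 N and contact force between torch and toolblock below 0.1 N and contact force between torch and battery below 0.1 N and contact force between torch and tray below 0.1 N and contact force between torch and cover below 0.1 N and contact force between torch and oilbottle below 0.1 N and contact force between torch and minipump below 0.1 N), for 0.2 s.
At the end, for the whole second after the job is handed in: Cover level (0.15 rad) and right way up on the tray floor, let go, still. Torch held by the fingers alone, still, 0.5 to 1.15 rad off upright, within 1.1 rad of the battery length, lens low, 85 mm or more up, on the open side, contacts 55 to 220 mm ahead and within 25 mm of the beam axis (all of step 1 and angle between torch_mid's own z axis and vertical between 0.5 and 1.15 rad and angle between the z axis of torch_mid and the x axis of contacts, either way round below 1.1 rad and x of torch_lens in the frame of contacts below -0.02 m and x of contacts in the frame of torch_lens between -0.025 and 0.025 m and y of contacts in the frame of torch_lens between -0.025 and 0.025 m and z of contacts in the frame of torch_lens between -0.22 and -0.055 m and height (world z) of torch_lens above 0.085 m and contact force between torch and the fingers above 1 N and contact force between torch and toolblock below 0.1 N and contact force between torch and battery below 0.1 N and contact force between torch and tray below 0.1 N and contact force between torch and cover below 0.1 N and contact force between torch and oilbottle below 0.1 N and contact force between torch and minipump below 0.1 N and linear speed of torch below 0.03 m/s and angular speed of torch below 0.2 rad/s); the arm keeps its last pose, push and grip.
It fails at once if the cover is dropped or slammed into the tray instead of being set down gently (faster than 0.7 m/s near the bench) (height (world z) of cover_grip below 0.075 m and linear speed of cover above 0.7 m/s).
It fails at once if a bystander is moved by more than 3 cm (distance of any of wrench, screwdriver, pedal, taperoll, oilbottle, minipump from where it was at the start of the episode above 0.03 m).
It also fails if it takes over 64 s, if anything falls off the work surface, if the arm or the gripper's body presses on something with over 40 N, if the wrist force passes 120 N, or if a joint passes its speed limit or range.

## Robot

A 6-joint arm with a two-finger parallel gripper is mounted at the origin on the work surface. World frame = base frame: x ahead of the robot, y to its left, z up, the work surface at z = 0. Lengths are in m, angles in degrees, forces in N, time in s.
With the tool pointing down it reaches from about 0.4 to 0.825 m from the base axis. Payload 7 kg.
Tool frame: the origin (TCP) lies on the front face of the gripper's body, between the roots of the fingers; the fingertips stand 66 mm ahead of it and the grasp point (between the pads) lies 47 mm ahead of it; z points along the fingers, y is the line along which they close (so a half turn about z gives the same grasp; the last joint's range is limited). The gripper opens to 88 mm and grips with 3 to 60 N. Pads are 19 mm wide; open, the fingers measure 130 mm over their backs; the gripper's body (78 mm by 193 mm) begins 47 mm behind the grasp point.
Start: joints at [-57.92, 20.546, 0.682, 0, -70.136, -16.507], TCP at [0.181, -0.65, 0.292] pointing down, gripper open.
Joint ranges: [-176.03, 176.03], [-82.01, 121.73], [-58.28, 71.71], [-173.87, 95.51], [-174.79, -0.11], [-173.66, 173.66]. Speed limits (degrees/s): [136.94, 136.94, 172.46, 180, 180, 180].

## Interface

Orientations are given as [roll, pitch, yaw] about the fixed x, y, z axes, in that order (R = Rz(yaw) Ry(pitch) Rx(roll)).
In Python, from plant import ctrl gives the robot as it stands.
- The arm moves only by the tool send_rows, never from a script. Its argument "deltas" is a list of rows, each a list of 2 entries, a list of its own where there are three numbers: the shift along the tool's x, y, z each as a share of 800 mm, from -1 to 1, then the turn about the tool's z as a share of 90 degrees, from -1 to 1. A call has exactly 5 rows; each row is the pose to reach, as a shift and turn from the pose commanded when the call began, along the tool's axes at that moment; what a row does not reach only later rows make up. A row lasts 1/12 s, in which the tool goes at most 41.7 mm and 7.16 degrees, less where a joint would pass 70% of its speed; a pose out of reach is approached as far as the arm can. A call with a number of a shift or a turn outside -1 to 1 is refused whole. A call with a gripper value outside its range is refused whole. "gripper" is the opening, from 0 (shut) to 1 (fully open), set as the call begins (left out, the last holds). The fingers move at their own pace and stop on an object; the grip force is fixed at half the most. Time passes only in rows, so rows that repeat a pose let the fingers close, or fill a call up. It gives the time, the measured TCP pose, the force, the opening and the grip force at its end, in the units of the state.
- ctrl.get_obs(): the state, without advancing time (a new reading comes with each control period).
- ctrl.snapshot(name): name is "scene" or "top" or "wrist"; returns a dict with "color" (480x640x3 uint8, red, green, blue), "vertical_fov" (degrees; the focal length in pixels is half the picture's height over the tangent of half this angle, whatever the lens; pixels are square), "cx", "cy" (the principal point, pixels), "rvec" (rotation vector, rad) and "tvec" (3), from world to camera coordinates, as OpenCV has them. Camera axes: x right, y down, z forward; pixel columns grow to the right and rows downward; lengths in m; the calibration is good to about 2 mm. A picture is of the moment at which its call begins. There is no depth.
- ctrl.close_job(): hands the job in; it is judged then, once.
Trained networks look in a picture, given as the dict that the camera call returned (one of the last four; its "shot" number tells which), for a name from the list of things; names that differ only in an ending like _2 or _b are one class to them, and where a whole thing is asked for, a point or a joint stands for the part that bears it (a point fixed in the world has none). Each returns a list of dicts, best first, with "conf" (0 to 1); they miss things now and then, are a little off and sometimes report something else, mostly with a low value. They report only what shows in the picture. A call takes as long as a camera call. They do not tell look-alikes from the thing itself.
- ctrl.boxes_of(picture, thing): "xy" ([column, row] as shares, 0 to 1, of the picture: columns of its width, rows of its height, amid what is visible of it).
- ctrl.cut_out(picture, thing): "pixels" (480x640 bool, what is visible of it) and "xy" ([column, row] as shares, 0 to 1, of the picture: columns of its width, rows of its height, amid what is visible of it).
The state is a dict: "clock": time; "joint_pos": joint angles; "qvel": joint speeds; "tau": joint torques, N m; "tool_pos": TCP position; "orientation": TCP orientation; "force": force on the tool from outside, world axes, zero at the start; "moment": the same for the moment, N m; "opening": finger opening in m; "gripper_force": force on a finger pad.
Only numpy, scipy, OpenCV 4.12 (cv2) and the standard library are available. Lean on these libraries where they do the work, as an engineer would, in place of code of your own. Each camera call takes 0.05 s, during which the arm holds its last target. There are 200 camera calls.

## Working session

There is one attempt and no reset: what is moved stays moved. The work goes in short steps, Python scripts to look and compute and a tool call to move; the robot and the scene stay as the last step left them, time stands still between calls to the robot, and variables do not carry over. Pictures are saved under pics/ and viewed, at most 11 in all, crops included, and the job is handed in when it is done.

Besides the shell and the picture viewer there is one more tool, called after "Request:" as name(argument=value, ...) on one line, values as JSON. send_rows: Moves the arm, as the interface text tells. Shift numbers are shares of 800 mm and turn numbers shares of 90 degrees, none past 1 either way. Its arguments: {"type":"object","properties":{"deltas":{"type":"array","items":{"type":"array"}},"gripper":{"type":"number"}},"required":["deltas"]}

```bash
mkdir -p pics; cat > h.py <<'E'
import numpy as np, cv2
from plant import ctrl
from scipy.spatial.transform import Rotation as R
def cam(s):
    f=240/np.tan(np.radians(s["vertical_fov"])/2)
    K=np.array([[f,0,s["cx"]],[0,f,s["cy"]],[0,0,1.]])
    return K,R.from_rotvec(np.ravel(s["rvec"])).as_matrix(),np.ravel(s["tvec"])
def ray(s,u,v,z):
    K,Rm,t=cam(s); d=Rm.T@np.linalg.solve(K,[u,v,1]); c=-Rm.T@t
    return c+d*(z-c[2])/d[2]
def proj(s,P):
    K,Rm,t=cam(s); p=(Rm@np.atleast_2d(P).T).T+t; p=p@K.T; return p[:,:2]/p[:,2:]
def save(s,n): cv2.imwrite("pics/"+n+".png",s["color"][:,:,::-1])
E
python3 - <<'E'
from h import *
np.set_printoptions(precision=3,suppress=True)
Z=dict(cover_grip=.088,cover=.07,battery=.06,tray=.003,toolblock=.06,torch_mid=.085,torch=.11,torch_lens=.02,oilbottle=.09,minipump=.1,wrench=.005,screwdriver=.015,pedal=.015,taperoll=.01)
for n in("scene","top"):
    s=ctrl.snapshot(n); save(s,n+"0"); K,Rm,t=cam(s); print(n,-Rm.T@t)
    for k,z in Z.items():
        for b in ctrl.boxes_of(s,k)[:4]:
            u,v=b["xy"][0]*640,b["xy"][1]*480
            print(k,round(b["conf"],2),int(u),int(v),ray(s,u,v,z))
E
```

```text
scene [ 1.284 -0.43   0.773]
cover_grip 0.9 171 360 [ 0.703 -0.436  0.088]
cover_grip 0.75 388 268 [0.649 0.008 0.088]
cover 0.82 394 264 [0.627 0.036 0.07 ]
cover 0.64 169 360 [ 0.687 -0.439  0.07 ]
battery 0.64 418 363 [ 0.856 -0.049  0.06 ]
tray 0.66 442 225 [0.482 0.268 0.003]
toolblock 0.63 214 279 [ 0.51  -0.318  0.06 ]
toolblock 0.3 204 212 [ 0.274 -0.279  0.06 ]
torch_mid 0.94 246 219 [ 0.373 -0.204  0.085]
torch_mid 0.72 169 215 [ 0.288 -0.361  0.085]
torch_mid 0.65 499 291 [0.791 0.173 0.085]
torch_mid 0.63 203 213 [ 0.313 -0.288  0.085]
torch 0.9 170 217 [ 0.332 -0.363  0.11 ]
torch 0.68 250 221 [ 0.416 -0.206  0.11 ]
torch 0.52 201 213 [ 0.344 -0.296  0.11 ]
torch_lens 0.8 251 218 [ 0.29 -0.17  0.02]
torch_lens 0.78 171 217 [ 0.204 -0.35   0.02 ]
torch_lens 0.72 202 212 [ 0.215 -0.277  0.02 ]
oilbottle 0.66 205 271 [ 0.515 -0.333  0.09 ]
oilbottle 0.35 358 228 [0.509 0.013 0.09 ]
minipump 0.85 204 241 [ 0.432 -0.313  0.1  ]
wrench 0.9 318 246 [ 0.438 -0.052  0.005]
screwdriver 0.76 269 386 [ 0.767 -0.292  0.015]
screwdriver 0.36 317 240 [ 0.427 -0.052  0.015]
pedal 0.73 4
[... 664 characters left out ...]
torch_mid 0.3 245 261 [0.438 0.065 0.085]
torch 0.77 375 305 [ 0.357 -0.181  0.11 ]
torch 0.66 433 306 [ 0.358 -0.287  0.11 ]
torch 0.64 463 358 [ 0.264 -0.341  0.11 ]
torch_lens 0.81 431 303 [ 0.367 -0.305  0.02 ]
torch_lens 0.8 377 309 [ 0.353 -0.195  0.02 ]
torch_lens 0.68 298 80 [ 0.837 -0.027  0.02 ]
torch_lens 0.6 463 357 [ 0.26  -0.367  0.02 ]
oilbottle 0.82 450 228 [ 0.509 -0.328  0.09 ]
oilbottle 0.29 270 161 [0.635 0.023 0.09 ]
minipump 0.53 441 265 [ 0.435 -0.308  0.1  ]
minipump 0.37 432 306 [ 0.358 -0.289  0.1  ]
wrench 0.79 302 264 [ 0.442 -0.044  0.005]
wrench 0.6 269 164 [0.653 0.031 0.005]
screwdriver 0.98 420 113 [ 0.77  -0.29   0.015]
pedal 0.78 164 126 [0.729 0.254 0.015]
```

View pics/scene0.png

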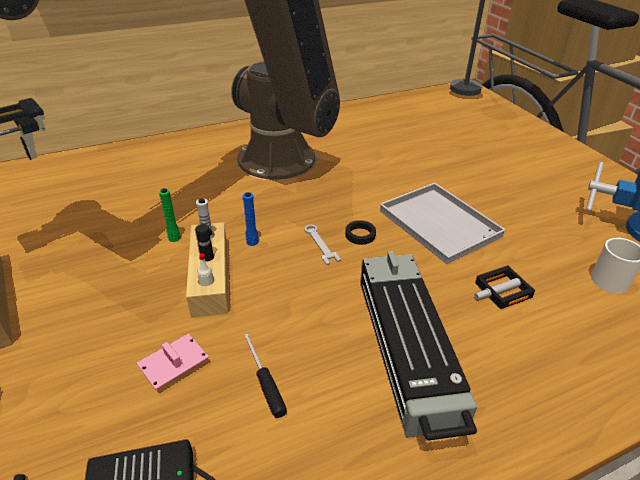

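View pics/top0.png

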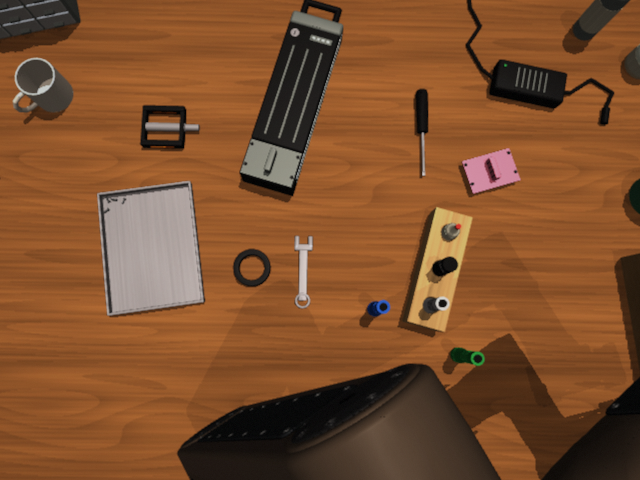

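The scene picture shows the battery with its grey cover at about (390,265), and the tray to the robot's left. The block is on the right, with the silver torch in its near-robot hole at (203,212). The blue torch (250,220), green torch (170,217) and pink cover (170,360) are decoys. The top picture agrees: cover at (270,163), torch tail at (441,303), tray at (150,247).

The tool can't tilt, so I'll have to swivel the torch in the grip by pushing its lens end against the fixed block.

```bash
cat >> h.py <<'E'
np.set_printoptions(precision=3,suppress=True)
def tool():
    o=ctrl.get_obs(); M=R.from_euler("xyz",o["orientation"],degrees=True).as_matrix(); return o,np.array(o["tool_pos"]),M
def plan(P,xdir=None):
    """shares to bring TCP to P and tool x to world heading xdir (deg)"""
    o,p,M=tool(); s=M.T@(np.array(P)-p)/.8
    hx=np.degrees(np.arctan2(M[1,0],M[0,0])); t=0
    if xdir is not None: t=-((xdir-hx+180)%360-180)/90   # tool z down
    print("at",p,"x-heading",round(hx,1),"shift",s,"turn",round(t,3),"q6",o["joint_pos"][5])
E
python3 - <<'E'
from h import *
o,p,M=tool(); print(o["orientation"],M)
s=ctrl.snapshot("top")
for k,z in (("cover_grip",.1),("tray",.015),("toolblock",.06),("battery",.073)):
    for b in ctrl.cut_out(s,k)[:2]:
        m=b["pixels"].astype(np.uint8); c,_=max(((c,cv2.contourArea(c)) for c in cv2.findContours(m,0,2)[0]),key=lambda a:a[1])
        q=cv2.boxPoints(cv2.minAreaRect(c)); w=np.array([ray(s,*a,z)[:2] for a in q]); e=np.diff(np.vstack([w,w[:1]]),axis=0)
        print(k,b["conf"],"c",w.mean(0),"len",np.linalg.norm(e,axis=1)[:2],"ang",np.degrees(np.arctan2(e[:2,1],e[:2,0])))
# manual cues: battery right edge line & rib ends
for (u,v) in [(241,178),(299,14),(264,174),(276,149)]: print(ray(s,u,v,.073 if u in(241,299) else .1))
plan([.633,.024,.26],-14)
E
```

```text
[ 179.999   -0.    -164.426] [[-0.963 -0.268 -0.   ]
 [-0.268  0.963  0.   ]
 [ 0.     0.    -1.   ]]
cover_grip 0.62 c [0.63  0.023] len [0.074 0.107] ang [ -14.449 -106.49 ]
cover_grip 0.59 c [ 0.625 -0.407] len [0.101 0.069] ang [ -71.425 -165.497]
tray 0.9 c [0.473 0.273] len [0.209 0.26 ] ang [ -81.031 -169.789]
tray 0.59 c [ 0.44  -0.319] len [0.248 0.091] ang [ -14.641 -103.27 ]
toolblock 0.74 c [ 0.436 -0.308] len [0.241 0.09 ] ang [ -14.46  -103.101]
battery 0.95 c [ 0.788 -0.02 ] len [0.42  0.123] ang [ -14.936 -107.582]
battery 0.74 c [ 0.362 -0.301] len [0.049 0.027] ang [ -85.246 -177.423]
[0.605 0.082 0.073]
[ 0.961 -0.026  0.073]
[0.607 0.034 0.1  ]
[0.658 0.013 0.1  ]
at [ 0.181 -0.65   0.292] x-heading -164.4 shift [-0.77  0.66  0.04] turn -1.671 q6 -16.506085171361907
```

Request:
send_rows(deltas=[[[-0.77, 0.66, 0.0], 0.34], [[-0.77, 0.66, 0.0], 0.34], [[-0.77, 0.66, 0.0], 0.34], [[-0.77, 0.66, 0.0], 0.34], [[-0.77, 0.66, 0.0], 0.34]], gripper=1)

```text
clock: 2.17
tool_pos: [0.2938, -0.4821, 0.2923]
orientation: [-180.0, 0.0, 164.6]
force: [2.1, -0.8, 0.9]
opening: 0.0876
gripper_force: 0.0
```

Request:
send_rows(deltas=[[[-0.244, 0.714, 0.0], 0], [[-0.244, 0.714, 0.0], 0], [[-0.244, 0.714, 0.0], 0], [[-0.244, 0.714, 0.0], 0], [[-0.244, 0.714, 0.0], 0]])

```text
clock: 2.58
tool_pos: [0.4102, -0.3086, 0.2927]
orientation: [-180.0, 0.1, 165.0]
force: [0.1, 0.4, -0.0]
opening: 0.0876
gripper_force: 0.0
```

```bash
python3 -c "
from h import *
plan([.633,.024,.26],165)"
```

```text
at [ 0.41  -0.309  0.293] x-heading 165.0 shift [-0.161  0.474  0.041] turn -0.0 q6 -90.01844861475863
```

Request:
send_rows(deltas=[[[-0.161, 0.474, 0.0], 0], [[-0.161, 0.474, 0.0], 0], [[-0.161, 0.474, 0.0], 0], [[-0.161, 0.474, 0.0], 0], [[-0.161, 0.474, 0.0], 0]])

```text
clock: 3.0
tool_pos: [0.5261, -0.1352, 0.2927]
orientation: [180.0, 0.1, 165.0]
force: [0.7, -0.4, -0.4]
opening: 0.0877
gripper_force: 0.0
```

Request:
send_rows(deltas=[[[-0.078, 0.227, 0.04], 0], [[-0.078, 0.227, 0.04], 0], [[-0.078, 0.227, 0.04], 0], [[-0.078, 0.227, 0.04], 0], [[-0.078, 0.227, 0.04], 0]])

```text
clock: 3.42
tool_pos: [0.6341, 0.025, 0.2594]
orientation: [180.0, -0.0, 165.1]
force: [0.6, 0.3, 0.5]
opening: 0.0875
gripper_force: 0.0
```

```bash
python3 - <<'E'
from h import *
plan([.633,.024,.145],165)
s=ctrl.snapshot("wrist"); save(s,"w1")
for k in("cover_grip","cover"):
    for b in ctrl.cut_out(s,k)[:2]:
        m=b["pixels"].astype(np.uint8); c=max(cv2.findContours(m,0,2)[0],key=cv2.contourArea)
        for z in(.088,.075):
            w=np.array([ray(s,*a,z)[:2] for a in cv2.boxPoints(cv2.minAreaRect(c))]); e=np.diff(w,axis=0)
            print(k,z,b["conf"],np.array(b["xy"])*[640,480],"box c",w.mean(0),np.linalg.norm(e,axis=1)[:2],np.degrees(np.arctan2(e[:2,1],e[:2,0])))
E
```

```text
at [0.634 0.025 0.259] x-heading 165.1 shift [ 0.001 -0.002  0.143] turn 0.001 q6 -124.79289609619862
cover_grip 0.088 0.85 [326.08 229.68] box c [0.633 0.024] [0.07  0.101] [161.607  74.582]
cover_grip 0.075 0.85 [326.08 229.68] box c [0.636 0.023] [0.074 0.106] [161.607  74.582]
cover 0.088 0.57 [322.816 231.504] box c [0.633 0.024] [0.071 0.1  ] [161.423  74.397]
cover 0.075 0.57 [322.816 231.504] box c [0.636 0.023] [0.075 0.105] [161.423  74.397]
```

View pics/w1.png

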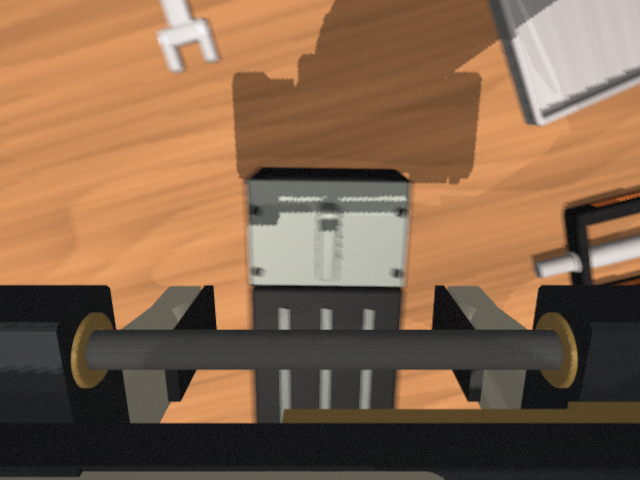

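The wrist picture shows the grey cover square to the tool, with its rib at column 328, rows 205–280, between the fingers (centre column about 324). I'll go down and grip it.

Request:
send_rows(deltas=[[[-0.002, -0.002, 0.03], 0], [[-0.002, -0.002, 0.06], 0], [[-0.002, -0.002, 0.09], 0], [[-0.002, -0.002, 0.12], 0], [[-0.002, -0.002, 0.142], 0]])

```text
clock: 3.98
tool_pos: [0.6327, 0.0188, 0.1452]
orientation: [-180.0, -0.1, 164.9]
force: [-0.6, -0.7, -0.1]
opening: 0.0873
gripper_force: 0.0
```

Request:
send_rows(deltas=[[[0, 0, 0], 0], [[0, 0, 0], 0], [[0, 0, 0], 0], [[0, 0, 0], 0], [[0, 0, 0], 0]], gripper=0)

```text
clock: 4.4
tool_pos: [0.6345, 0.02, 0.1483]
orientation: [179.9, 0.1, 165.0]
force: [-0.3, -1.0, 0.0]
opening: 0.0601
gripper_force: 0.0
```

Request:
send_rows(deltas=[[[0, 0, 0], 0], [[0, 0, 0], 0], [[0, 0, 0], 0], [[0, 0, 0], 0], [[0, 0, 0], 0]])

```text
clock: 4.82
tool_pos: [0.6338, 0.02, 0.1467]
orientation: [-180.0, -0.0, 165.0]
force: [0.4, -0.9, 0.1]
opening: 0.0265
gripper_force: 0.0
```

Request:
send_rows(deltas=[[[0, 0, 0], 0], [[0, 0, 0], 0], [[0, 0, 0], 0], [[0, 0, 0], 0], [[0, 0, 0], 0]])

```text
clock: 5.23
tool_pos: [0.635, 0.0223, 0.1471]
orientation: [179.8, 0.1, 165.0]
force: [0.6, 10.3, 1.6]
opening: 0.0117
gripper_force: 29.9
```

Request:
send_rows(deltas=[[[0, 0, -0.02], 0], [[0, 0, -0.05], 0], [[0, 0, -0.09], 0], [[0, 0, -0.12], 0], [[0, 0, -0.12], 0]])

```text
clock: 5.65
tool_pos: [0.6362, 0.0203, 0.2485]
orientation: [179.8, 0.4, 165.0]
force: [1.0, 0.5, 0.5]
opening: 0.0115
gripper_force: 30.0
```

```bash
python3 -c "
from h import *
plan([.468,.268,.25],165)"
```

```text
at [0.636 0.02  0.248] x-heading 165.0 shift [ 0.283  0.245 -0.003] turn 0.0 q6 -124.43692523389575
```

Request:
send_rows(deltas=[[[0.03, 0.024, 0], 0], [[0.06, 0.047, 0], 0], [[0.095, 0.075, 0], 0], [[0.13, 0.103, 0], 0], [[0.165, 0.13, 0], 0]])

```text
clock: 6.07
tool_pos: [0.5321, 0.1555, 0.2423]
orientation: [-180.0, -0.0, 164.9]
force: [0.0, 0.4, -0.5]
opening: 0.0117
gripper_force: 30.0
```

Request:
send_rows(deltas=[[[0.035, 0.028, 0], 0], [[0.07, 0.055, 0], 0], [[0.1, 0.08, 0], 0], [[0.132, 0.104, 0], 0], [[0.132, 0.104, 0], 0]])

```text
clock: 6.48
tool_pos: [0.4505, 0.2656, 0.2427]
orientation: [179.9, -0.0, 165.2]
force: [0.1, -1.1, -1.0]
opening: 0.0119
gripper_force: 30.0
```

Request:
send_rows(deltas=[[[0, 0, 0.03], 0], [[0, 0, 0.06], 0], [[0, 0, 0.09], 0], [[0, 0, 0.12], 0], [[0, 0, 0.14], 0]])

```text
clock: 6.9
tool_pos: [0.4522, 0.2615, 0.1284]
orientation: [-179.9, -0.1, 165.0]
force: [-0.2, -0.4, -1.6]
opening: 0.0118
gripper_force: 30.0
```

Request:
send_rows(deltas=[[[0, 0, 0.015], 0], [[0, 0, 0.025], 0], [[0, 0, 0.025], 0], [[0, 0, 0.025], 0], [[0, 0, 0.025], 0]])

```text
clock: 7.32
tool_pos: [0.4533, 0.2627, 0.1114]
orientation: [179.9, 0.0, 165.0]
force: [-0.3, 0.1, -0.8]
opening: 0.0118
gripper_force: 30.0
```

```bash
python3 - <<'E'
from h import *
plan([.455,.262,.097],165); o=ctrl.get_obs(); print(o["force"])
s=ctrl.snapshot("scene"); cv2.imwrite("pics/s2.png",cv2.resize(s["color"][150:330,320:560,::-1],None,fx=3,fy=3))
E
```

```text
at [0.453 0.263 0.111] x-heading 165.0 shift [-0.002 -0.     0.018] turn -0.0 q6 -156.6040615529866
[-0.285  0.051 -0.76 ]
```

View pics/s2.png

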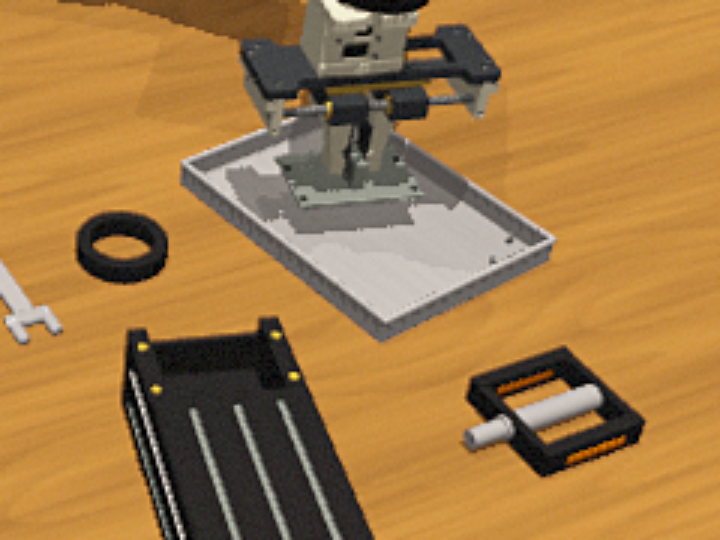

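The picture shows the cover, held level, just above the tray floor at crop pixel (350,185), clear of the walls and screws. The battery bay is open. Next I lower it the last 14 mm and let go.

Request:
send_rows(deltas=[[[0, 0, 0.004], 0], [[0, 0, 0.008], 0], [[0, 0, 0.012], 0], [[0, 0, 0.015], 0], [[0, 0, 0.017], 0]])

```text
clock: 7.78
tool_pos: [0.4528, 0.2622, 0.0966]
orientation: [-180.0, -0.0, 165.0]
force: [-0.8, 0.2, 0.1]
opening: 0.012
gripper_force: 30.0
```

Request:
send_rows(deltas=[[[0, 0, 0.001], 0], [[0, 0, 0.002], 0], [[0, 0, 0.002], 0], [[0, 0, 0.002], 0], [[0, 0, 0.002], 0]])

```text
clock: 8.2
tool_pos: [0.4528, 0.2623, 0.0965]
orientation: [-180.0, 0.0, 165.0]
force: [-5.5, -1.6, 13.9]
opening: 0.0119
gripper_force: 30.0
```

Request:
send_rows(deltas=[[[0, 0, 0], 0], [[0, 0, 0], 0], [[0, 0, 0], 0], [[0, 0, 0], 0], [[0, 0, 0], 0]], gripper=0.5)

```text
clock: 8.62
tool_pos: [0.4529, 0.2623, 0.0953]
orientation: [-180.0, -0.0, 165.0]
force: [0.1, 0.2, -0.3]
opening: 0.0396
gripper_force: 0.0
```

Request:
send_rows(deltas=[[[0, 0, 0], 0], [[0, 0, -0.01], 0], [[0, 0, -0.03], 0], [[0, 0, -0.06], 0], [[0, 0, -0.1], 0]])

```text
clock: 9.03
tool_pos: [0.4521, 0.2615, 0.1751]
orientation: [-179.8, -0.1, 165.0]
force: [0.7, -0.0, -0.1]
opening: 0.0436
gripper_force: 0.0
```

```bash
python3 - <<'E'
from h import *
plan([.355,-.29,.26],165)
for n in("scene","top"):
    s=ctrl.snapshot(n)
    if n=="scene": cv2.imwrite("pics/s3.png",np.hstack([cv2.resize(s["color"][170:300,340:520,::-1],None,fx=2,fy=2),cv2.resize(s["color"][180:310,120:300,::-1],None,fx=2,fy=2)]))
    for k,z in(("torch_mid",.13),("toolblock",.06),("cover_grip",.038),("minipump",.138),("oilbottle",.12)):
        for b in ctrl.cut_out(s,k)[:4]:
            v,u=np.nonzero(b["pixels"]); print(n,k,round(b["conf"],2),np.array(b["xy"])*[640,480],[u.min(),u.max(),v.min(),v.max()],ray(s,b["xy"][0]*640,b["xy"][1]*480,z))
E
```

```text
at [0.452 0.261 0.175] x-heading 165.0 shift [-0.062 -0.698 -0.104] turn -0.0 q6 -156.60926893721495
scene torch_mid 0.95 [248.128 222.   ] [np.int64(244), np.int64(257), np.int64(193), np.int64(245)] [ 0.442 -0.218  0.13 ]
scene torch_mid 0.74 [201.6   211.296] [np.int64(196), np.int64(211), np.int64(199), np.int64(237)] [ 0.366 -0.299  0.13 ]
scene toolblock 0.65 [212.608 281.904] [np.int64(185), np.int64(227), np.int64(223), np.int64(316)] [ 0.516 -0.322  0.06 ]
scene toolblock 0.59 [203.392 241.2  ] [np.int64(194), np.int64(212), np.int64(224), np.int64(260)] [ 0.38  -0.308  0.06 ]
scene cover_grip 0.93 [171.2  361.68] [np.int64(136), np.int64(207), np.int64(334), np.int64(388)] [ 0.663 -0.438  0.038]
scene cover_grip 0.89 [431.104 212.496] [np.int64(411), np.int64(458), np.int64(200), np.int64(223)] [0.464 0.241 0.038]
scene minipump 0.73 [199.872 239.904] [np.int64(195), np.int64(213), np.int64(224), np.int64(260)] [ 0.472 -0.327  0.138]
scene oilbottle 0.57 [432.896 212.592] [np.int64(411), np.int64(458), np.int64(199), np.int64(224)] [0.557 0.17  0.12 ]
scene oilbottle 0.56 [
[... 604 characters left out ...]
430.528 273.888] [np.int64(403), np.int64(471), np.int64(207), np.int64(330)] [ 0.422 -0.295  0.06 ]
top cover_grip 0.73 [488.192 173.424] [np.int64(461), np.int64(519), np.int64(148), np.int64(192)] [ 0.635 -0.423  0.038]
top cover_grip 0.19 [433.6   305.712] [np.int64(422), np.int64(448), np.int64(295), np.int64(312)] [ 0.361 -0.305  0.038]
top minipump 0.85 [441.6  264.48] [np.int64(432), np.int64(456), np.int64(257), np.int64(274)] [ 0.433 -0.298  0.138]
top minipump 0.68 [245.504 257.616] [np.int64(233), np.int64(269), np.int64(249), np.int64(285)] [0.439 0.06  0.138]
top oilbottle 0.79 [447.872 229.92 ] [np.int64(441), np.int64(460), np.int64(223), np.int64(239)] [ 0.5   -0.316  0.12 ]
```

View pics/s3.png

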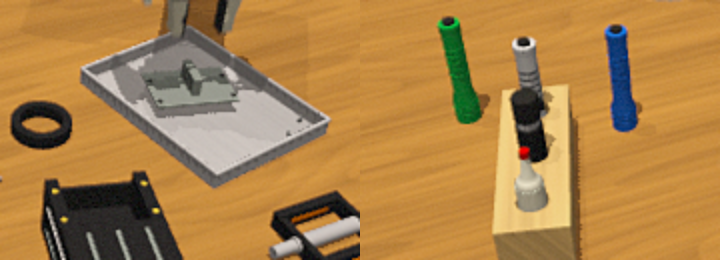

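The cover sits flat and free in the tray at crop (190,85). The torch, silver with a black tail, stands behind the pump at crop (524,43). I'll raise the arm and travel over to it.

Request:
send_rows(deltas=[[[0, -0.02, -0.05], 0], [[0, -0.05, -0.1], 0], [[0, -0.1, -0.12], 0], [[0, -0.15, -0.12], 0], [[0, -0.2, -0.12], 0]], gripper=0.6)

```text
clock: 10.05
tool_pos: [0.412, 0.1097, 0.2727]
orientation: [179.9, 0.1, 165.0]
force: [0.4, 0.3, 0.2]
opening: 0.0526
gripper_force: 0.0
```

Request:
send_rows(deltas=[[[-0.04, -0.05, 0], 0], [[-0.07, -0.1, 0], 0], [[-0.08, -0.15, 0], 0], [[-0.08, -0.2, 0], 0], [[-0.08, -0.25, 0], 0]])

```text
clock: 10.47
tool_pos: [0.4241, -0.0923, 0.2712]
orientation: [-180.0, -0.0, 165.0]
force: [2.1, -0.9, -1.0]
opening: 0.0526
gripper_force: 0.0
```

```bash
python3 - <<'E'
from h import *
s=ctrl.snapshot("top")
print(ray(s,441,303,.155)); plan([.355,-.29,.27],165)
E
```

```text
[ 0.362 -0.292  0.155]
at [ 0.421 -0.097  0.271] x-heading 164.8 shift [ 0.017 -0.254  0.002] turn -0.002 q6 -118.57550200671133
```

Request:
send_rows(deltas=[[[0.005, -0.05, 0], 0], [[0.01, -0.1, 0], 0], [[0.012, -0.15, 0], 0], [[0.013, -0.2, 0], 0], [[0.013, -0.25, 0], 0]])

```text
clock: 10.93
tool_pos: [0.3613, -0.2825, 0.2715]
orientation: [180.0, 0.0, 165.0]
force: [1.5, -0.6, 0.6]
opening: 0.0524
gripper_force: 0.0
```

Request:
send_rows(deltas=[[[0, 0, 0], 0], [[0, 0, 0], 0], [[0, 0, 0], 0], [[0, 0, 0], 0], [[0, 0, 0], 0]])

```text
clock: 11.35
tool_pos: [0.3629, -0.2799, 0.2714]
orientation: [180.0, 0.0, 165.1]
force: [-0.1, 0.8, -0.1]
opening: 0.0531
gripper_force: 0.0
```

```bash
python3 - <<'E'
from h import *
plan([.36,-.29,.16],165)
s=ctrl.snapshot("wrist"); save(s,"w2")
for b in ctrl.cut_out(s,"torch_mid")[:3]:
    v,u=np.nonzero(b["pixels"]); print(round(b["conf"],2),np.array(b["xy"])*[640,480],[u.min(),u.max(),v.min(),v.max()],ray(s,b["xy"][0]*640,b["xy"][1]*480,.13))
E
```

```text
at [ 0.363 -0.28   0.271] x-heading 165.1 shift [ 0.    -0.013  0.139] turn 0.001 q6 -91.99966713133453
0.91 [152.32  112.416] [np.int64(100), np.int64(217), np.int64(90), np.int64(139)] [ 0.266 -0.349  0.13 ]
0.67 [297.728 246.624] [np.int64(273), np.int64(324), np.int64(202), np.int64(287)] [ 0.357 -0.295  0.13 ]
0.63 [457.088 183.408] [np.int64(406), np.int64(502), np.int64(150), np.int64(220)] [ 0.344 -0.2    0.13 ]
```

View pics/w2.png

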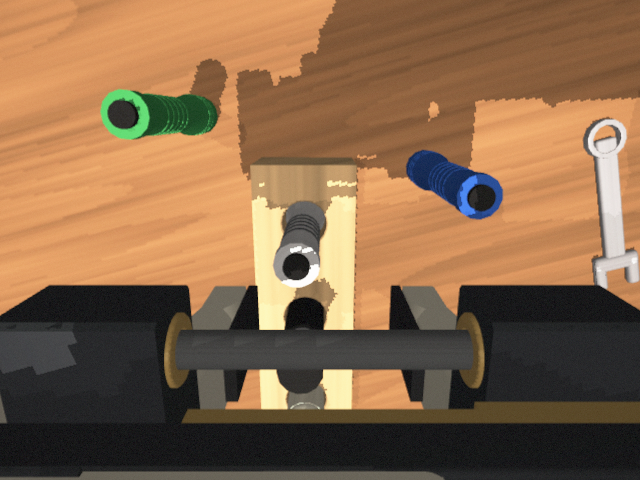

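The wrist picture shows the block square to the tool, the torch tail at (297,266), and the head entering the hole near (304,218). The pump is behind the finger rod at (303,345).

```bash
python3 - <<'E'
from h import *
s=ctrl.snapshot("wrist")
t=ray(s,297,266,.155); l=ray(s,304,218,.062); print(t,l)
print(ray(s,251,200,.06),ray(s,356,200,.06))
g=t+(l-t)*(.155-.117)/(.155-.062); print(g)
plan([*g[:2],.164],165)
E
```

```text
[ 0.36  -0.295  0.155] [ 0.356 -0.294  0.062]
[ 0.334 -0.328  0.06 ] [ 0.353 -0.255  0.06 ]
[ 0.358 -0.294  0.117]
at [ 0.363 -0.28   0.272] x-heading 165.1 shift [ 0.001 -0.019  0.134] turn 0.001 q6 -91.98201624129919
```

Request:
send_rows(deltas=[[[0.001, -0.018, 0.0], 0], [[0.001, -0.018, 0.01], 0], [[0.001, -0.018, 0.03], 0], [[0.001, -0.018, 0.06], 0], [[0.001, -0.018, 0.09], 0]])

```text
clock: 11.92
tool_pos: [0.3583, -0.2941, 0.1988]
orientation: [180.0, 0.1, 165.0]
force: [-0.3, 0.8, -0.1]
opening: 0.0523
gripper_force: 0.0
```

Request:
send_rows(deltas=[[[0, 0, 0.015], 0], [[0, 0, 0.03], 0], [[0, 0, 0.044], 0], [[0, 0, 0.044], 0], [[0, 0, 0.044], 0]])

```text
clock: 12.33
tool_pos: [0.3577, -0.2941, 0.1637]
orientation: [180.0, -0.1, 165.0]
force: [1.2, -0.7, 0.2]
opening: 0.0528
gripper_force: 0.0
```

Request:
send_rows(deltas=[[[0, 0, 0], 0], [[0, 0, 0], 0], [[0, 0, 0], 0], [[0, 0, 0], 0], [[0, 0, 0], 0]], gripper=0)

```text
clock: 12.75
tool_pos: [0.3581, -0.2947, 0.1646]
orientation: [-180.0, 0.1, 165.0]
force: [0.3, 1.0, 0.1]
opening: 0.0248
gripper_force: 0.0
```

Request:
send_rows(deltas=[[[0, 0, 0], 0], [[0, 0, 0], 0], [[0, 0, 0], 0], [[0, 0, 0], 0], [[0, 0, 0], 0]])

```text
clock: 13.17
tool_pos: [0.3581, -0.2947, 0.1645]
orientation: [-180.0, 0.0, 165.0]
force: [-0.5, 1.1, 4.7]
opening: 0.0225
gripper_force: 30.0
```

The torch is gripped (opening 22.5 mm). I'll draw it straight up, move to the right side of the block, and turn 90°.

Request:
send_rows(deltas=[[[0, 0, -0.01], 0], [[0, 0, -0.03], 0], [[0, 0, -0.055], 0], [[0, 0, -0.08], 0], [[0, 0, -0.1], 0]])

```text
clock: 13.58
tool_pos: [0.3577, -0.2946, 0.2457]
orientation: [-180.0, -0.0, 165.0]
force: [0.1, 0.2, -1.2]
opening: 0.023
gripper_force: 30.0
```

Request:
send_rows(deltas=[[[0, 0, 0], 0], [[0, 0, 0], 0], [[0, 0, 0], 0], [[0, 0, 0], 0], [[0, 0, 0], 0]])

```text
clock: 14.0
tool_pos: [0.3574, -0.2945, 0.2433]
orientation: [180.0, -0.1, 165.0]
force: [-0.2, -1.1, -1.1]
opening: 0.0227
gripper_force: 30.0
```

Request:
send_rows(deltas=[[[0, -0.02, 0], -0.07], [[0, -0.04, 0], -0.14], [[0, -0.06, 0], -0.21], [[0, -0.078, 0], -0.28], [[0, -0.078, 0], -0.35]])

```text
clock: 14.42
tool_pos: [0.3411, -0.3564, 0.2433]
orientation: [180.0, -0.1, -163.3]
force: [0.5, 0.2, -1.8]
opening: 0.023
gripper_force: 30.0
```

Request:
send_rows(deltas=[[[0, 0, 0], -0.07], [[0, 0, 0], -0.14], [[0, 0, 0], -0.21], [[0, 0, 0], -0.28], [[0, 0, 0], -0.35]])

```text
clock: 14.83
tool_pos: [0.3414, -0.3548, 0.2434]
orientation: [179.9, -0.0, -131.7]
force: [-1.5, -0.2, -1.0]
opening: 0.0228
gripper_force: 30.0
```

Request:
send_rows(deltas=[[[0, 0, 0], -0.07], [[0, 0, 0], -0.14], [[0, 0, 0], -0.21], [[0, 0, 0], -0.28], [[0, 0, 0], -0.3]])

```text
clock: 15.25
tool_pos: [0.3415, -0.3548, 0.2434]
orientation: [179.9, 0.0, -104.7]
force: [0.1, 0.8, -1.3]
opening: 0.0227
gripper_force: 30.0
```

```bash
python3 - <<'E'
from h import *
plan([.343,-.354,.182],255)
s=ctrl.snapshot("scene"); cv2.imwrite("pics/s4.png",cv2.resize(s["color"][150:310,110:310,::-1],None,fx=3,fy=3))
E
```

```text
at [ 0.341 -0.355  0.243] x-heading -104.7 shift [-0.001 -0.002  0.077] turn 0.004 q6 8.518365857058553
```

View pics/s4.png

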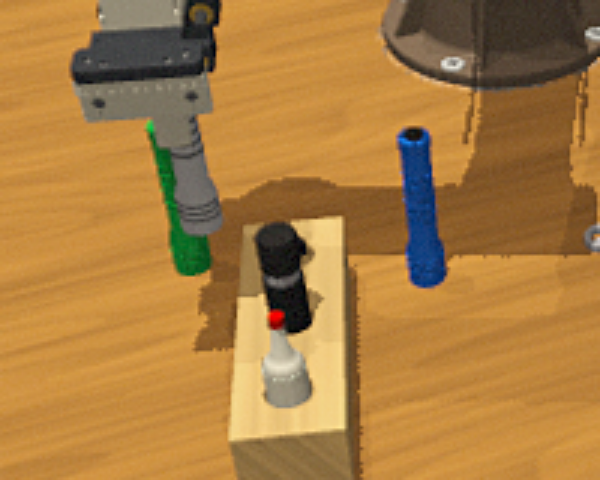

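The torch hangs upright from the gripper with its head at crop (205,215), to the right of the block and clear of the green one. I'll lower it beside the block and push across so the block edge swivels it.

Request:
send_rows(deltas=[[[0, 0, 0.02], 0], [[0, 0, 0.04], 0], [[0, 0, 0.06], 0], [[0, 0, 0.076], 0], [[0, 0, 0.076], 0]])

```text
clock: 15.72
tool_pos: [0.3402, -0.354, 0.1804]
orientation: [179.7, 0.1, -105.1]
force: [-0.9, 1.0, -1.2]
opening: 0.0227
gripper_force: 30.0
```

Request:
send_rows(deltas=[[[-0.008, 0, 0], 0], [[-0.016, 0, 0], 0], [[-0.024, 0, 0], 0], [[-0.032, 0, 0], 0], [[-0.04, 0, 0], 0]])

```text
clock: 16.13
tool_pos: [0.3502, -0.3234, 0.184]
orientation: [-180.0, -0.0, -105.0]
force: [-1.6, -2.3, -2.0]
opening: 0.0227
gripper_force: 30.0
```

Request:
send_rows(deltas=[[[-0.008, 0, 0], 0], [[-0.016, 0, 0], 0], [[-0.024, 0, 0], 0], [[-0.032, 0, 0], 0], [[-0.04, 0, 0], 0]])

```text
clock: 16.55
tool_pos: [0.3587, -0.2924, 0.1835]
orientation: [-180.0, 0.0, -105.0]
force: [-0.7, -2.4, -1.5]
opening: 0.0229
gripper_force: 30.0
```

Request:
send_rows(deltas=[[[-0.008, 0, 0], 0], [[-0.018, 0, 0], 0], [[-0.018, 0, 0], 0], [[-0.018, 0, 0], 0], [[-0.018, 0, 0], 0]])

```text
clock: 16.97
tool_pos: [0.3623, -0.2791, 0.1835]
orientation: [-180.0, 0.0, -105.0]
force: [-0.0, -0.0, 0.4]
opening: 0.0231
gripper_force: 30.0
```

```bash
python3 - <<'E'
from h import *
plan([.343,-.354,.3],-15)
s=ctrl.snapshot("scene"); cv2.imwrite("pics/s5.png",cv2.resize(s["color"][150:310,110:310,::-1],None,fx=3,fy=3))
E
```

```text
at [ 0.362 -0.279  0.184] x-heading -105.0 shift [ 0.097 -0.001 -0.146] turn -1.0 q6 -2.1834285187513234
```

View pics/s5.png

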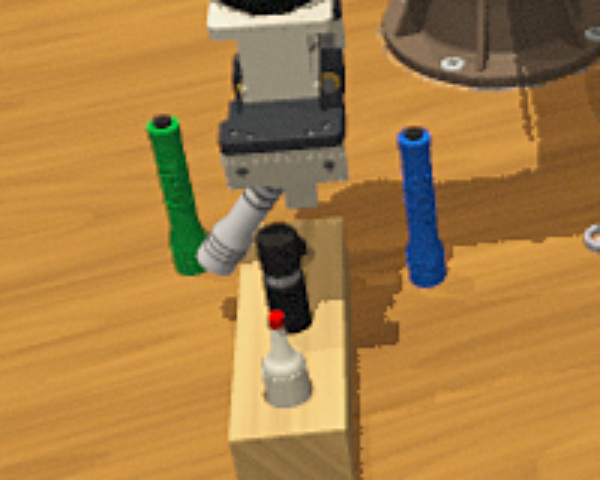

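The torch swivelled to roughly 40–45°, with the head at crop (220,250), still gripped. I'll lift it, turn it to the battery's heading, and carry it to the front of the bay.

Request:
send_rows(deltas=[[[0, 0, -0.03], 0], [[0, 0, -0.07], 0], [[0, 0, -0.11], 0], [[0, 0, -0.15], 0], [[0, 0, -0.15], 0]])

```text
clock: 17.43
tool_pos: [0.3642, -0.2806, 0.3096]
orientation: [-179.5, -0.1, -105.0]
force: [1.3, 0.3, -0.6]
opening: 0.0229
gripper_force: 30.0
```

Request:
send_rows(deltas=[[[-0.035, 0.015, 0], -0.07], [[-0.07, 0.03, 0], -0.14], [[-0.105, 0.045, 0], -0.21], [[-0.14, 0.06, 0], -0.28], [[-0.175, 0.075, 0], -0.35]])

```text
clock: 17.85
tool_pos: [0.3397, -0.1275, 0.303]
orientation: [-180.0, 0.0, -73.3]
force: [0.3, 1.4, -0.7]
opening: 0.023
gripper_force: 30.0
```

Request:
send_rows(deltas=[[[0, 0, 0], -0.07], [[0, 0, 0], -0.14], [[0, 0, 0], -0.21], [[0, 0, 0], -0.28], [[0, 0, 0], -0.35]])

```text
clock: 18.27
tool_pos: [0.3402, -0.1283, 0.3031]
orientation: [-180.0, 0.0, -41.7]
force: [0.9, 0.1, -1.0]
opening: 0.0226
gripper_force: 30.0
```

Request:
send_rows(deltas=[[[0, 0, 0], -0.07], [[0, 0, 0], -0.14], [[0, 0, 0], -0.21], [[0, 0, 0], -0.28], [[0, 0, 0], -0.3]])

```text
clock: 18.68
tool_pos: [0.3402, -0.1285, 0.303]
orientation: [-180.0, 0.0, -14.7]
force: [0.1, 0.0, -0.9]
opening: 0.023
gripper_force: 30.0
```

```bash
python3 -c "
from h import *
plan([.49,.062,.29],-15)"
```

```text
at [ 0.34  -0.128  0.303] x-heading -14.7 shift [ 0.121 -0.278  0.016] turn 0.003 q6 64.20814821366966
```

Request:
send_rows(deltas=[[[0.03, -0.04, 0], 0], [[0.055, -0.08, 0], 0], [[0.075, -0.12, 0], 0], [[0.09, -0.16, 0.005], 0], [[0.1, -0.2, 0.01], 0]])

```text
clock: 19.1
tool_pos: [0.4604, 0.0067, 0.2949]
orientation: [-180.0, 0.0, -15.1]
force: [0.7, -0.8, -1.1]
opening: 0.0232
gripper_force: 30.0
```

Request:
send_rows(deltas=[[[0.01, -0.04, 0], 0], [[0.02, -0.078, 0.005], 0], [[0.02, -0.078, 0.005], 0], [[0.02, -0.078, 0.005], 0], [[0.02, -0.078, 0.005], 0]])

```text
clock: 19.52
tool_pos: [0.4904, 0.0613, 0.2907]
orientation: [180.0, 0.1, -15.0]
force: [0.2, -0.4, -0.7]
opening: 0.0225
gripper_force: 30.0
```

```bash
python3 - <<'E'
from h import *
plan([.515,.055,.237],-15)
a=ctrl.snapshot("scene"); b=ctrl.snapshot("top")
cv2.imwrite("pics/s6.png",np.hstack([cv2.resize(a["color"][140:320,310:450,::-1],(390,500)),cv2.resize(b["color"][120:280,210:340,::-1],(406,500))]))
for s in(a,b):
    o,p,M=tool(); print("grasp px",proj(s,p+M[:,2]*.047))
    for k in("torch_lens","torch_mid","contacts"):
        for q in ctrl.boxes_of(s,k)[:4]: print(k,q["conf"],np.array(q["xy"])*[640,480])
E
```

```text
at [0.49  0.061 0.291] x-heading -15.0 shift [ 0.032 -0.     0.067] turn -0.0 q6 45.03708597549285
grasp px [[379.414 158.992]]
torch_lens 0.98 [381.312 177.408]
torch_lens 0.71 [169.28 215.52]
torch_lens 0.69 [251.008 218.688]
torch_lens 0.64 [361.728 230.112]
torch_mid 0.85 [247.424 218.496]
torch_mid 0.71 [201.792 240.   ]
torch_mid 0.66 [168.896 217.824]
torch_mid 0.56 [380.992 179.088]
contacts 0.7 [415.168 350.208]
contacts 0.31 [363.328 235.488]
grasp px [[239.411 218.529]]
torch_lens 0.87 [466.112 355.824]
torch_lens 0.73 [377.408 308.496]
torch_mid 0.75 [377.024 307.92 ]
torch_mid 0.71 [467.968 352.32 ]
contacts 0.61 [295.424  96.816]
```

View pics/s6.png

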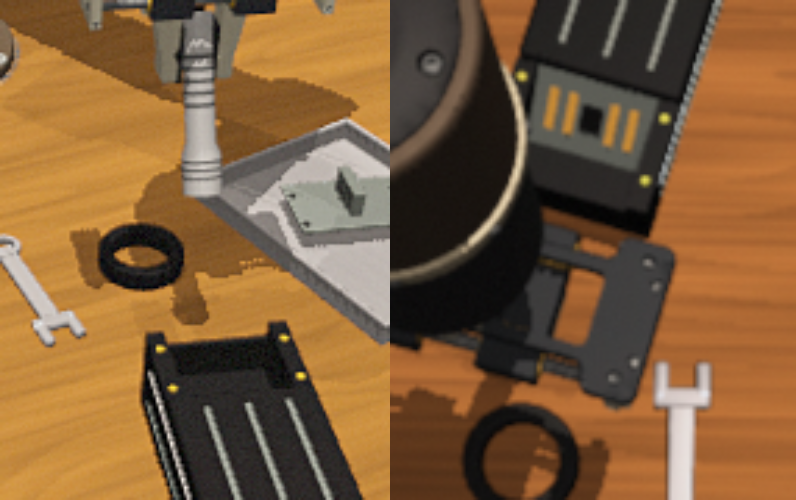

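The left half shows the torch hanging slanted, with its lens rim at crop (203,188). The right half shows the contact plate centre at crop (592,121), which is top pixel (275,159). The scene view looks nearly along the swivel, so I'll measure the angle with the wrist camera.

```bash
python3 - <<'E'
from h import *
b=ctrl.snapshot("top"); print("contacts",ray(b,274.7,158.7,.049))
s=ctrl.snapshot("wrist"); K,Rm,t=cam(s); o,p,M=tool(); print("cam in tool",M.T@(-Rm.T@t-p),"look",M.T@Rm[2])
g=p+M[:,2]*.047; img=s["color"][:,:,::-1].copy()
for th in(30,40,50,60):
    d=M@[np.sin(np.radians(th)),0,np.cos(np.radians(th))]; q=proj(s,[g,g+.1*d])
    print(th,q.ravel()); cv2.circle(img,tuple(int(x) for x in q[1]),3,(0,0,255),-1)
cv2.imwrite("pics/w3.png",img)
E
```

```text
contacts [0.653 0.018 0.049]
cam in tool [ 0.074  0.001 -0.094] look [-0.276  0.001  0.961]
30 [320.921 327.675 321.542 163.139]
40 [320.921 327.675 321.427 136.121]
50 [320.921 327.675 321.282 109.753]
60 [320.921 327.675 321.103  84.462]
```

View pics/w3.png

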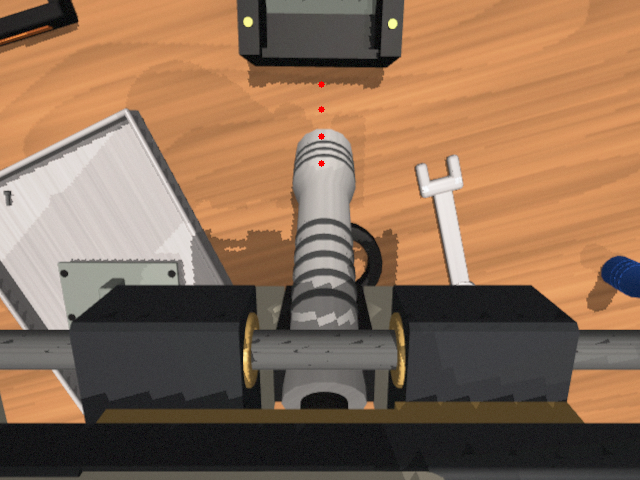

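```bash
python3 - <<'E'
from h import *
s=ctrl.snapshot("wrist"); o,p,M=tool(); g=p+M[:,2]*.047
for L in(.095,.102,.108):
  for th in(26,32,38,44):
    c,n=np.cos(np.radians(th)),np.sin(np.radians(th)); d=M@[n,0,c]; u=M@[c,0,-n]
    # rim top row, tail far edge/near edge rows, widths
    print(L,th,proj(s,[g+L*d+.015*u, g-(.14-L)*d, g-(.14-L)*d+.0125*u])[:,1])
E
```

```text
0.095 26 [154.587 457.79  438.968]
0.095 32 [139.126 463.329 450.498]
0.095 38 [123.971 466.778 459.762]
0.095 44 [109.215 468.248 466.725]
0.102 26 [147.489 433.067 413.33 ]
0.102 32 [130.833 438.11  423.839]
0.102 38 [114.358 441.517 432.662]
0.102 44 [ 98.137 443.344 439.72 ]
0.108 26 [141.666 413.429 393.074]
0.108 32 [124.01  417.895 402.579]
0.108 38 [106.423 421.075 410.835]
0.108 44 [ 88.956 422.992 417.741]
```

```bash
python3 - <<'E'
from h import *
from scipy.optimize import fsolve
w=ctrl.snapshot("wrist"); a=ctrl.snapshot("scene"); o,p,M=tool(); g=p+M[:,2]*.047
def rim(L,th):
    c,n=np.cos(np.radians(th)),np.sin(np.radians(th)); d=M@[n,0,c]; u=M@[c,0,-n]; v=M[:,1]
    k=np.linspace(0,2*np.pi,60)[:,None]; return g+L*d+.015*(np.cos(k)*u+np.sin(k)*v)
f=lambda x:[proj(w,rim(x[0],x[1]))[:,1].min()-wr, proj(a,rim(x[0],x[1]))[:,1].max()-sr]
for wr in(128,131):
  for sr in(206,208,210): print(wr,sr,fsolve(f,[.1,35]))
for q in ctrl.cut_out(w,"torch_mid")[:2]+ctrl.cut_out(a,"torch_lens")[:1]:
    v,u=np.nonzero(q["pixels"]); print(q["conf"],[u.min(),u.max(),v.min(),v.max()])
E
```

```text
128 206 [ 0.097 35.392]
128 208 [ 0.101 33.424]
128 210 [ 0.105 31.703]
131 206 [ 0.097 34.233]
131 208 [ 0.101 32.345]
131 210 [ 0.105 30.669]
0.78 [np.int64(600), np.int64(639), np.int64(256), np.int64(298)]
0.59 [np.int64(281), np.int64(366), np.int64(129), np.int64(409)]
0.94 [np.int64(375), np.int64(389), np.int64(142), np.int64(209)]
```

The fit gives a lens about 101 mm from the grasp and a slant of about 33°, which is inside the limit but short of half-way. I'll press the lens lightly on the fixed battery top and roll it to about 45°.

Request:
send_rows(deltas=[[[0.05, 0, 0], 0], [[0.1, 0, 0], 0], [[0.15, 0, 0], 0], [[0.2, 0, 0], 0], [[0.25, 0, 0], 0]])

```text
clock: 20.68
tool_pos: [0.6857, 0.009, 0.2911]
orientation: [180.0, 0.0, -15.0]
force: [0.7, 1.5, -1.5]
opening: 0.0229
gripper_force: 30.0
```

Request:
send_rows(deltas=[[[0.01, 0, 0.02], 0], [[0.01, 0, 0.045], 0], [[0.01, 0, 0.07], 0], [[0.01, 0, 0.085], 0], [[0.01, 0, 0.09], 0]])

```text
clock: 21.1
tool_pos: [0.6906, 0.0074, 0.2164]
orientation: [179.9, 0.2, -15.0]
force: [-1.4, -0.8, 0.6]
opening: 0.0232
gripper_force: 30.0
```

Request:
send_rows(deltas=[[[0, 0, 0.004], 0], [[-0.006, 0, 0.008], 0], [[-0.012, 0, 0.012], 0], [[-0.019, 0, 0.016], 0], [[-0.026, 0, 0.0195], 0]])

```text
clock: 21.52
tool_pos: [0.6725, 0.013, 0.2066]
orientation: [-179.9, -0.2, -15.0]
force: [0.1, -1.1, 1.6]
opening: 0.0228
gripper_force: 30.0
```

Request:
send_rows(deltas=[[[0, 0, 0], 0], [[0, 0, 0], 0], [[0, 0, -0.03], 0], [[-0.01, 0, -0.06], 0], [[-0.03, 0, -0.07], 0]])

```text
clock: 21.93
tool_pos: [0.6508, 0.0192, 0.2634]
orientation: [-179.9, -0.3, -15.0]
force: [0.2, 0.6, 0.2]
opening: 0.0232
gripper_force: 30.0
```

```bash
python3 - <<'E'
from h import *
from scipy.optimize import brentq
plan([.515,.055,.237],-15)
w=ctrl.snapshot("wrist"); a=ctrl.snapshot("scene"); o,p,M=tool(); g=p+M[:,2]*.047
def rim(L,th):
    c,n=np.cos(np.radians(th)),np.sin(np.radians(th)); d=M@[n,0,c]; u=M@[c,0,-n]; v=M[:,1]
    k=np.linspace(0,2*np.pi,60)[:,None]; return g+L*d+.015*(np.cos(k)*u+np.sin(k)*v)
for q in ctrl.cut_out(w,"torch_mid")[:3]:
    v,u=np.nonzero(q["pixels"]); print(q["conf"],[u.min(),u.max(),v.min(),v.max()])
    if 250<u.mean()<390:
        for L in(.098,.101,.104): print(L,brentq(lambda t:proj(w,rim(L,t))[:,1].min()-v.min(),10,80))
E
```

```text
at [0.651 0.019 0.263] x-heading -15.0 shift [-0.176  0.001  0.032] turn -0.0 q6 56.08017956544979
0.78 [np.int64(280), np.int64(365), np.int64(117), np.int64(410)]
0.098 41.42017315896021
0.101 39.7126194162369
0.104 38.16722693849017
```

Now about 40° (0.70 rad), so I'll move to the final pose, 100 mm back from the contacts along the beam.

Request:
send_rows(deltas=[[[-0.04, 0, 0], 0], [[-0.08, 0, 0], 0], [[-0.12, 0, 0], 0], [[-0.145, 0, 0.01], 0], [[-0.159, 0, 0.016], 0]])

```text
clock: 22.5
tool_pos: [0.5234, 0.0525, 0.2463]
orientation: [-180.0, 0.1, -15.0]
force: [0.6, -0.5, -2.2]
opening: 0.0228
gripper_force: 30.0
```

Request:
send_rows(deltas=[[[0, 0, 0], 0], [[0, 0, 0], 0], [[0, 0, 0], 0], [[0, 0, 0], 0], [[0, 0, 0], 0]])

```text
clock: 22.92
tool_pos: [0.5264, 0.052, 0.2468]
orientation: [180.0, 0.0, -15.1]
force: [-0.7, 0.3, -1.5]
opening: 0.0228
gripper_force: 30.0
```

```bash
python3 - <<'E'
from h import *
from scipy.optimize import fsolve
plan([.528,.0514,.250],-15)
w=ctrl.snapshot("wrist"); a=ctrl.snapshot("scene"); o,p,M=tool(); g=p+M[:,2]*.047
def rim(L,th):
    c,n=np.cos(np.radians(th)),np.sin(np.radians(th)); d=M@[n,0,c]; u=M@[c,0,-n]; v=M[:,1]
    k=np.linspace(0,2*np.pi,60)[:,None]; return g+L*d+.015*(np.cos(k)*u+np.sin(k)*v)
m=None
for q in ctrl.cut_out(w,"torch_mid"):
    v,u=np.nonzero(q["pixels"])
    if 250<u.mean()<390 and m is None: m=v.min(); uu=u[v<m+25].mean(); print("wrist",q["conf"],m,uu)
for q in ctrl.cut_out(a,"torch_lens"):
    v,u=np.nonzero(q["pixels"])
    if 350<u.mean()<420 and v.max()-v.min()<90: print("scene",q["conf"],u.min(),u.max(),v.min(),v.max()); sr=v.max(); break
for ds in(-1,1):
    L,th=fsolve(lambda x:[proj(w,rim(*x))[:,1].min()-m, proj(a,rim(*x))[:,1].max()-sr-ds],[.1,40])
    d=M@[np.sin(np.radians(th)),0,np.cos(np.radians(th))]; l=g+L*d; e=np.array([.653,.018,.049])-l
    print(L,th,"lens",l,"ahead",e@d,"off",np.linalg.norm(e-(e@d)*d))
for q in ctrl.boxes_of(a,"cover_grip"): print(q["conf"],ray(a,q["xy"][0]*640,q["xy"][1]*480,.03))
print(proj(w,[[.653,.018,.049]]))
save(w,"w4")
E
```

```text
at [0.526 0.052 0.247] x-heading -15.1 shift [ 0.002  0.    -0.004] turn -0.001 q6 48.024197567067574
wrist 0.57 118 324.6832895888014
scene 0.62 378 392 171 237
0.1021513798566004 36.81105716707564 lens [0.585 0.036 0.118] ahead 0.09735250576536025 off 0.014901200510415488
0.1062703523030638 34.95780696427072 lens [0.585 0.036 0.113] ahead 0.09264732569382085 off 0.0213448714036806
0.91 [ 0.656 -0.436  0.03 ]
0.61 [0.461 0.246 0.03 ]
0.55 [0.378 0.16  0.03 ]
[[321.718  19.251]]
```

View pics/w4.png

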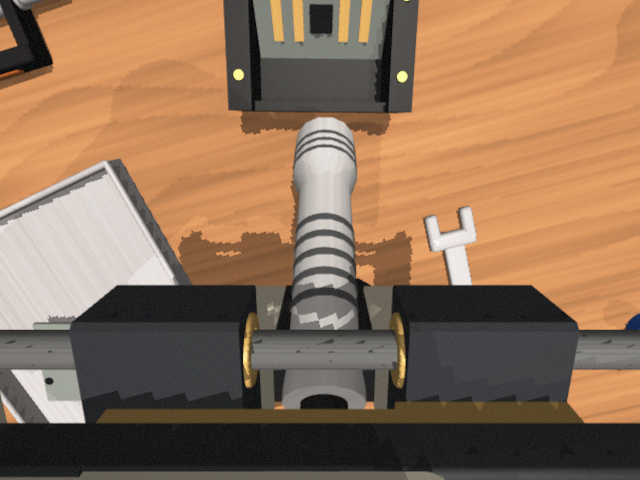

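The contact plate centre, the black square at (321,18), falls right where my estimate projects. The torch is lined up with the battery, with its rim top at (325,118). The slant estimates average about 38°, so I'll trim the aim to that, settle, and hand in.

Request:
send_rows(deltas=[[[0.003, 0, -0.005], 0], [[0.006, 0, -0.01], 0], [[0.0075, 0, -0.0125], 0], [[0.0075, 0, -0.0125], 0], [[0.0075, 0, -0.0125], 0]])

```text
clock: 23.58
tool_pos: [0.5315, 0.0506, 0.2572]
orientation: [-180.0, -0.0, -15.0]
force: [1.0, -0.6, -1.5]
opening: 0.0227
gripper_force: 30.0
```

Request:
send_rows(deltas=[[[0, 0, 0], 0], [[0, 0, 0], 0], [[0, 0, 0], 0], [[0, 0, 0], 0], [[0, 0, 0], 0]])

```text
clock: 24.0
tool_pos: [0.5313, 0.0506, 0.2569]
orientation: [180.0, 0.0, -15.0]
force: [-0.0, 0.6, -0.8]
opening: 0.0226
gripper_force: 30.0
```

```bash
python3 -c "
from h import *
o,p,M=tool(); print(p,o['opening'],o['gripper_force'],np.abs(o['qvel']).max())
g=p+M[:,2]*.047; e=M.T@(np.array([.653,.018,.049])-g); print(e,np.degrees(np.arctan2(e[0],e[2])))
print(ctrl.close_job())"
```

```text
[0.531 0.051 0.257] 0.02261228395759882 29.997280184179544 0.05747114220158208
[ 0.126 -0.     0.161] 38.06142858215835
the job is handed in; nothing more can be done
None
```

The job is handed in (no verdict returned): the cover lies flat in the tray, and the torch is held about 10 cm in front of the contacts, aimed at the plate and slanting about 38° from upright by my estimate (35–40°), short of the 45° half-way but inside the limits.

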